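# Hitch a return spring onto its anchor post with a spring puller

## Robot

A 6-joint arm with a two-finger parallel gripper is mounted at the origin on a cart in front of the work surface, level with it; the furniture and walls round the work are solid. World frame = base frame: x ahead of the robot, y to its left, z up, the work surface at z = 0. Lengths are in mm, angles in rad, forces in N, time in s.
With the tool pointing down it reaches from about 350 to 725 mm from the base axis. Payload 4.3 kg.
Tool frame: the origin (TCP) lies between the finger pads; the fingertips stand 19 mm ahead of it and the grasp point (between the pads) is the TCP; z points along the fingers, y is the line along which they close (so a half turn about z gives the same grasp; the last joint's range is limited). The gripper opens to 85 mm and grips with 20 to 120 N. Pads are 22 mm wide; open, the fingers measure 114 mm over their backs; the gripper's body (76 mm by 85 mm) begins 54 mm behind the grasp point. The pads swing forward as they close: fully open they stand 13 mm farther back than shut.
Start: joints at [1.19, 0.377, 0.081, 1.274, 0, 1.46], TCP at [153.819, 554.08, 250.329] pointing down, gripper open.
Joint ranges: [-2.72, 2.72], [-0.84, 1.66], [-1.02, 1.22], [-1.77, 2.12], [-1.37, 1.28], [-3.14, 3.14]. Speed limits (rad/s): [2.57, 2.57, 3.14, 3.14, 3.14, 3.14].

## Interface

Orientations are given as [roll, pitch, yaw] about the fixed x, y, z axes, in that order (R = Rz(yaw) Ry(pitch) Rx(roll)).
In Python, from workcell import monitor, capture, ticket gives the robot as it stands.
- The arm moves only by the tool carry_out, never from a script. Its argument "commands" is a list that holds one entry, the list of rows, each a list of 7 numbers: the shift along the world's x, y, z each as a share of 0.5 m, from -1 to 1, then the turn, a rotation vector about the world's x, y, z each as a share of 120 degrees, from -1 to 1, then the finger opening in mm, from 0 to 85.4. A call has 1 to 10 rows; each row is the pose to reach, as a shift and turn from the pose commanded when the call began; what a row does not reach only later rows make up. A row lasts 1/10 s, in which the tool goes at most 50 mm and 8.59 degrees, less where a joint would pass 70% of its speed; a pose out of reach is approached as far as the arm can. A call with a number of a shift or a turn outside -1 to 1 is refused whole. A call with a gripper value outside its range is refused whole. The fingers move at their own pace and stop on an object; "squeeze" is the grip in N (left out, the last holds). Time passes only in rows, so rows that repeat a pose let the fingers close. It gives the time, the measured TCP pose, the force, the opening and the grip force at its end, in the units of the state.
- monitor.sense(): the state, without advancing time (a new reading comes with each control period).
- capture(name): name is "scene" or "top"; returns a dict with "image" (384x512x3 uint8, red, green, blue), "z_map" (384x512 float32, mm along the optical axis (not along the pixel's ray), 0 where there is no reading), "K" (3x3 intrinsics, pixels), "distortion" ([k1, k2, p1, p2, k3] as OpenCV has them; the pictures are not rectified), "R" (3x3) and "t" (3): a world point X has camera coordinates R X + t. Camera axes: x right, y down, z forward; pixel columns grow to the right and rows downward; lengths in mm; the calibration is good to about 2 mm. A picture is of the moment at which its call begins.
- ticket.finish_job(): hands the job in; it is judged then, once.
The state is a dict: "clock": time; "joint_positions": joint angles; "joint_velocities": joint speeds; "effort": joint torques, N m; "tcp_pos": TCP position; "ee_rot": TCP orientation; "ft_force": force on the tool from outside, world axes, zero at the start; "torque": the same for the moment, N m; "opening": finger opening in mm; "gripper_force": force on a finger pad.
Only numpy, scipy, OpenCV 4.12 (cv2) and the standard library are available. Lean on these libraries where they do the work, as an engineer would, in place of code of your own. Each camera call takes 0.05 s, during which the arm holds its last target. There are 200 camera calls.

## Task

Take the spring puller from its wooden stand, put its pin through the loop at the end of the spring on the plywood board, and with it stretch the spring and ease its hook round the brass anchor post until the post alone holds it. Do not overstretch the spring (its stretch must stay under 46 mm), force it against the post, let it snap, or touch its hook or loop with the fingers; then put the puller back in its stand and leave the other things where they are.

Things in the scene. Friction and masses are not known exactly. Their poses are not given: they have to be found in the camera images.
- spring_board: Fixed plywood board, 18 mm thick, with a steel pivot stud at one end (the spring's fixed end turns on it) and a brass anchor post towards the other. Origin on the bench under the pivot stud; z up; x points from the pivot to the anchor slot. The board covers x -25 to 170 mm, y -42 to 92 mm. The spring starts swung aside, to the board's +y side of the post.
- anchor_slot (a point): Middle of the cross slot in which the anchor post is clamped, 113 mm from the pivot along the board's x, 40 mm above the bench. The upright post (8 mm thick, top at 58 mm) stands anywhere from 10 mm to the board's -y side to 10 mm to its +y side of this point: where exactly is not reported, so feel or look for it.
- spring_hook: Free end of the coil spring, 5 mm steel wire lying level 40 mm above the bench (mid plane); it only swings about the pivot and stretches. Origin at the centre of the pull loop, a wire ring with an 18 mm hole (board's top 19 mm below the wire); x points outwards from the pivot, z up. Relaxed, the origin is 110.5 mm from the pivot.
- hook_bend (a point): Inner face of the bend of the J hook behind the loop, 15.5 mm from the loop's centre; axes as spring_hook. Hook 12 mm wide inside: long shank on the +y side, inner face y = 6 mm, to x = -32 mm; tip on the -y side to x = -12 mm. Stretched over 34 mm the tip clears the post; swing to -y till the shank meets the post, then ease off and the post enters the bend.
- spring_slide (a joint): Stretch of the spring, m: 0 relaxed, about 0.022 when the hook sits home on the post. The pull is about 3 N at the start of stretching and 280 N per m more: 9 N on the post, 14 N at 0.040.
- puller: Loose spring puller, 0.12 kg, 110 mm long, standing upright in the stand: a straight 7 mm steel pin, 50 mm long, below a square wooden handle 28 x 28 x 60 mm. Origin at the pin's lower tip; z up along the pin; the handle lies from z = 50 to 110 mm, its faces square to x and y.
- puller_stand: Fixed dark wood block 76 x 76 x 55 mm with an upright 18 mm through hole in its middle for the pin; the handle's lower end rests on the top. Origin on the bench under the hole; z up. Between stand and board are a wooden jig (y 0 to -0.25 m) and behind it a tall upright bar clamp (x 0.62 to 0.78 m, y 0 to -0.2 m): cross in front of the clamp, x under 0.5 m, with the gripper about 0.3 m high.
- tea_mug: Loose white mug, 89 mm tall, about 80 mm wide plus handle, a bystander beyond the stand. Origin at the middle of its underside.
- wax_tin: Loose round green tin, 83 mm wide, 27 mm high, a bystander by the board. Origin at the middle of its underside.
- tape_measure: Loose yellow tape measure, 72 x 79 x 64 mm, a bystander by the board. Origin at the middle of its underside.
There are look-alikes about, which are no part of the job. Of the things like the puller, leave any that is blue; of the rest the smaller one is meant.

How it is judged:
By the outcome, as a careful person would: the job done as asked, in the order asked, and still so for the second after the job is handed in, with the robot touching nothing.
It also fails if it takes over 72 s, if anything falls off the work surface, if the arm or the gripper's body presses on something with over 40 N, if the wrist force passes 120 N, or if a joint passes its speed limit or range.

## Working session

There is one attempt and no reset: what is moved stays moved. The work goes in short steps, Python scripts to look and compute and a tool call to move; the robot and the scene stay as the last step left them, time stands still between calls to the robot, and variables do not carry over. Pictures are saved under pics/ and viewed, at most 10 in all, crops included, and the job is handed in when it is done.

Besides the shell and the picture viewer there is one more tool, called after "Call:" by a JSON object that holds its "op" and its "data", one argument or row to a line. carry_out: Moves the arm, as the interface text tells. Its arguments: {"type":"object","properties":{"commands":{"type":"array"},"squeeze":{"type":"number"}},"required":["commands"]}

```bash
ls; mkdir -p pics
cat > h.py <<'E'
import numpy as np, cv2
from workcell import monitor, capture, ticket
def shot(n):
    c=capture(n); np.savez(f'{n}.npz',**{k:np.array(v) for k,v in c.items()}); return c
def ray(c,u,v):
    p=cv2.undistortPoints(np.array([[[u,v]]],float),np.array(c['K'],float),np.array(c['distortion'],float))[0,0]
    R=np.array(c['R']);t=np.array(c['t']);return -R.T@t, R.T@np.array([p[0],p[1],1.])
def onz(c,u,v,z):
    o,d=ray(c,u,v);return o+d*(z-o[2])/d[2]
def atd(c,u,v):
    o,d=ray(c,u,v);return o+d*float(c['z_map'][int(round(v)),int(round(u))])
E
python3 - <<'E'
from h import *
for n in ('scene','top'):
    c=shot(n); cv2.imwrite(f'pics/{n}0.png',cv2.resize(c['image'][:,:,::-1],(800,600),interpolation=cv2.INTER_CUBIC))
    print(n,-c['R'].T@c['t'],c['K'][0][0])
print(monitor.sense())
E
```

```text
pics
scene [  69.44867971  924.117618   1132.02985429] 401.39564547242867
top [ 352.99430351   -8.41696824 1384.6045123 ] 361.9127412141632
{'clock': 0.1, 'joint_positions': array([ 1.18969874e+00,  3.78022882e-01,  7.97659084e-02,  1.27438994e+00,
       -6.12570218e-06,  1.46051445e+00]), 'joint_velocities': array([-4.43727265e-04, -1.82733874e-03,  3.75096806e-03,  3.07580149e-05,
        1.22798566e-03, -2.19783486e-03]), 'effort': array([ 1.52606550e-03, -4.64693570e+01,  2.70581907e+01,  1.19576711e-02,
       -1.26820064e-04, -7.96441441e-06]), 'tcp_pos': array([153.60343246, 553.53531183, 249.43797934]), 'ee_rot': array([-3.13975264e+00, -1.97584082e-04,  2.87077676e+00]), 'ft_force': array([-0.401709  ,  0.24811797,  0.21424237]), 'torque': array([ 0.02273745,  0.02250997, -0.04294513]), 'gripper_force': 0.0, 'opening': 85.30648862416213}
```

View pics/scene0.png

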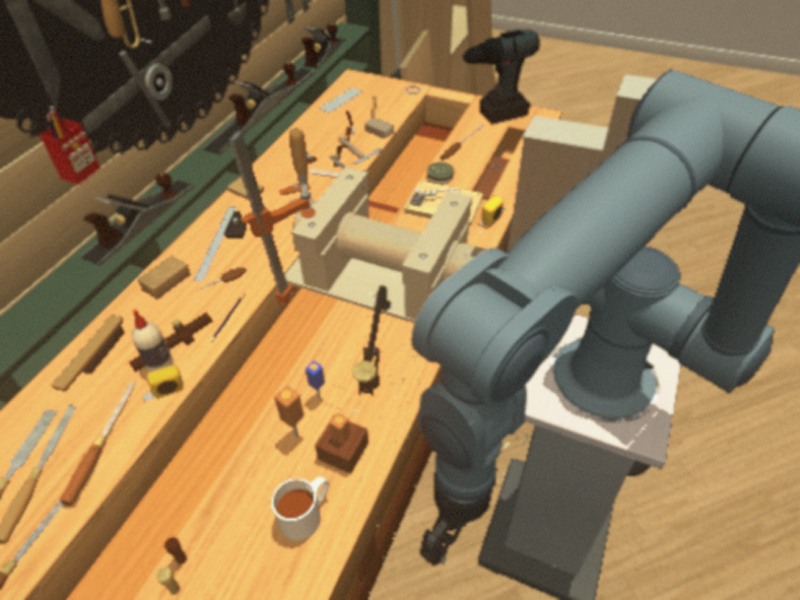

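View pics/top0.png

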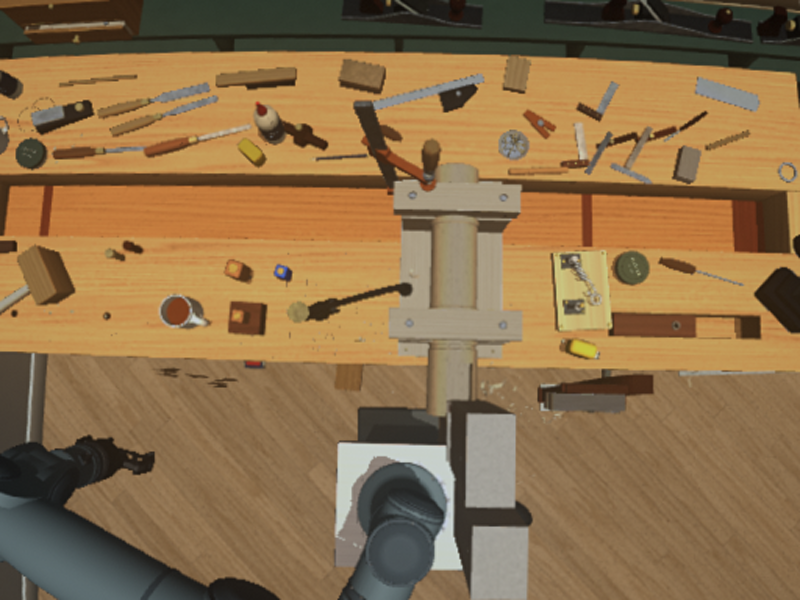

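Scene view: the dark stand with its puller is at (340,440), with a larger orange look-alike at (290,410), a blue one at (315,375) and the mug at (297,508). In the top view the stand is at (246,315), and the board is at (582,290) with the tin at (632,267) and the tape at (580,348). Next I'll crop in on the board and stand.

Run:
```python
from h import *
T=np.load('top.npz');S=np.load('scene.npz')
def crop(c,x,y,w,h,W,H): return cv2.resize(c['image'][y:y+h,x:x+w,::-1],(W,H),interpolation=cv2.INTER_CUBIC)
a=crop(T,348,155,50,60,400,480); b=crop(S,250,100,80,60,400,300); d=crop(T,140,160,50,60,200,240)
im=np.zeros((540,800,3),np.uint8); im[:480,:400]=a; im[:300,400:]=b; im[300:540,400:600]=d; im[300:540,600:]=crop(S,170,220,75,90,200,240)
cv2.imwrite('pics/crop1.png',im)
for u,v in [(157,200),(152,194),(162,203),(365,166),(381,205),(150,171)]: print(u,v,atd(T,u,v).round())
```

```text
157 200 [448. 368. 104.]
152 194 [473. 402.  55.]
162 203 [440. 361.  61.]
365 166 [ 600. -396.   40.]
381 205 [ 455. -463.   18.]
150 171 [546. 386. 146.]
```

View pics/crop1.png

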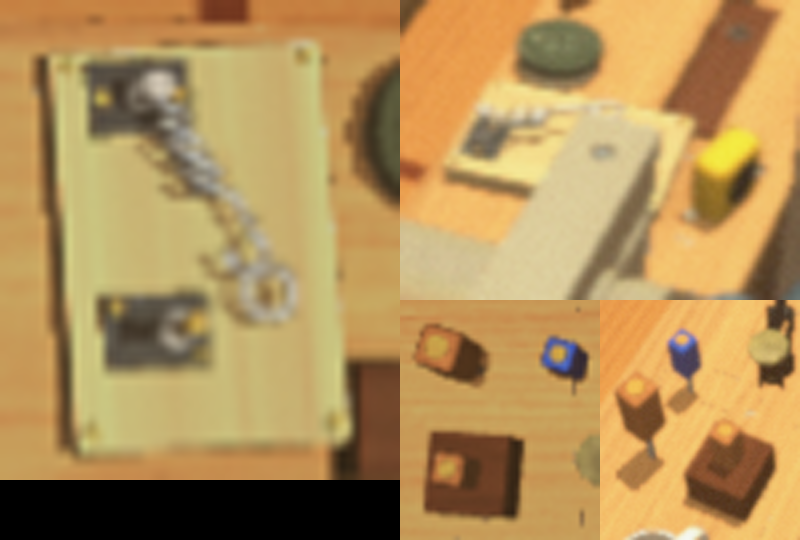

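Board crop (8x, origin 348,155): the pivot stud is near crop (155,85) and the loop ring at (268,292). The post is in the dark plate near (180–198,325). The stand is seen in both views, with the smaller puller in it. Next I'll fit the frames.

```bash
cat >> h.py <<'E'
def proj(c,X):
    R=np.array(c['R'],float);return cv2.projectPoints(np.array(X,float).reshape(-1,1,3),cv2.Rodrigues(R)[0],np.array(c['t'],float),np.array(c['K'],float),np.array(c['distortion'],float))[0][:,0]
def rigid(A,B):  # 2D A->B
    a=A.mean(0);b=B.mean(0);U,_,V=np.linalg.svd((A-a).T@(B-b));D=np.diag([1,np.linalg.det(V.T@U.T)]);R=V.T@D@U.T
    return R,b-R@a
E
python3 - <<'E'
from h import *
T=np.load('top.npz');S=np.load('scene.npz')
# board mask
im=T['image'];hsv=cv2.cvtColor(im,cv2.COLOR_RGB2HSV)
print('board hsv',hsv[200,360],hsv[175,390],'bench',hsv[190,345],'handle',hsv[201,152],hsv[200,157],'stand',hsv[210,155])
roi=np.zeros(im.shape[:2],np.uint8);roi[150:220,345:400]=1
m=((hsv[...,0]>=21)&(hsv[...,0]<=35)&(hsv[...,1]<150)&(hsv[...,2]>120)).astype(np.uint8)*roi
m=cv2.morphologyEx(m,cv2.MORPH_CLOSE,np.ones((9,9)))
cs=max(cv2.findContours(m,0,2)[0],key=cv2.contourArea)
q=cv2.convexHull(cs);box=cv2.boxPoints(cv2.minAreaRect(q));print('box',box,cv2.contourArea(cs))
# manual corners
P=np.array([[52,55],[318,42],[350,440],[75,455]])/8+[347.5,154.5]
W=np.array([onz(T,u,v,18)[:2] for u,v in P]);A=np.array([[-25,-42],[-25,92],[170,92],[170,-42]],float)
R,t=rigid(A,W);print('corners',W.round(1),'res',(A@R.T+t-W).round(1),'t',t,'yaw',np.degrees(np.arctan2(R[1,0],R[0,0])))
Wb=np.array([onz(T,u,v,18)[:2] for u,v in box]);print('box world',Wb.round(1))
np.savez('board.npz',R=R,t=t)
def b(x,y,z): return np.r_[R@[x,y]+t,z]
for z in (18,58):
  for y in (-10,0,10): print('post',z,y,((proj(T,[b(113,y,z)])[0]-[347.5,154.5])*8).round())
print('pivot',((proj(T,[b(0,0,45)])[0]-[347.5,154.5])*8).round())
lp=onz(T,*(np.array([268,292])/8+[347.5,154.5]),40)[:2];l=R.T@(lp-t);print('loop',lp,l,np.hypot(*l),np.degrees(np.arctan2(l[1],l[0])))
E
```

```text
board hsv [ 28  95 196] [ 19 140 200] bench [ 18 140 199] handle [ 21 159 200] [ 14 161  76] stand [ 12 167  99]
box [[353.83246 161.65483]
 [396.6142  158.59898]
 [400.64972 215.09645]
 [357.86798 218.1523 ]] 1617.0
corners [[ 621.1 -359.2]
 [ 631.2 -489.8]
 [ 438.8 -502.7]
 [ 428.8 -369.6]] res [[ 1.8  2.1]
 [ 0.5 -1. ]
 [-1.7 -0.8]
 [-0.5 -0.3]] t [ 600.6818321  -400.62701895] yaw -176.24885892114668
box world [[ 620.  -358.5]
 [ 636.8 -527. ]
 [ 418.1 -539.3]
 [ 403.2 -373.4]]
post 18 -10 [134. 334.]
post 18 0 [154. 333.]
post 18 10 [175. 332.]
post 58 -10 [158. 326.]
post 58 0 [179. 325.]
post 58 10 [200. 324.]
pivot [153.  89.]
loop [ 506.3481117  -456.09088382] [97.76023432 49.17344503] 109.43075943551024 26.702418031392753
```

Run:
```python
from h import *
T=np.load('top.npz');S=np.load('scene.npz')
a=cv2.resize(T['image'][185:205,355:387,::-1],(800,500),interpolation=cv2.INTER_CUBIC)
cv2.imwrite('pics/post.png',a)
```

```text
(no output)
```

View pics/post.png

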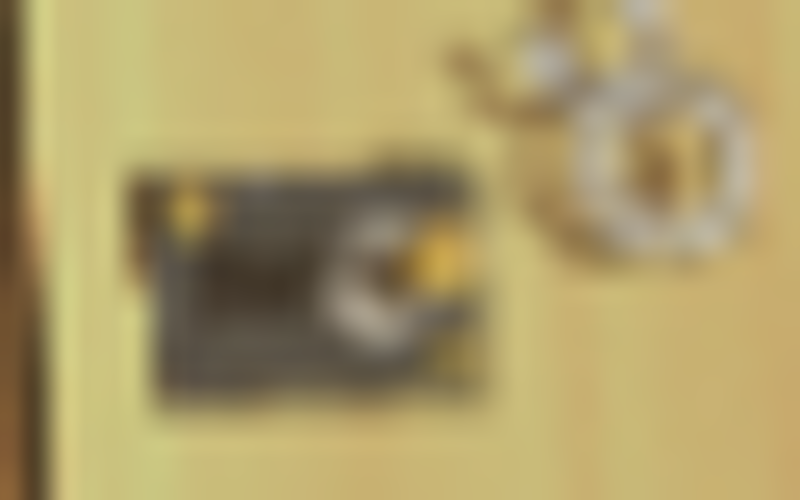

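Run:
```python
from h import *
T=np.load('top.npz');S=np.load('scene.npz')
print('handle',onz(T,152,201.3,115),onz(S,218.7,269.5,115))
B=np.load('board.npz');R,t=B['R'],B['t']
print('post',R@[113,9]+t)
out=[]
for c,(y0,y1,x0,x1) in ((T,(188,218,140,178)),(S,(255,305,195,240))):
    im=c['image'][y0:y1,x0:x1];h=cv2.cvtColor(im,cv2.COLOR_RGB2HSV).astype(int)
    m=((h[...,2]<125)&(h[...,0]<20)).astype(np.uint8)
    w=onz
    if c is T:
        cs=max(cv2.findContours(cv2.morphologyEx(m,cv2.MORPH_CLOSE,np.ones((9,9))),0,2)[0],key=cv2.contourArea)
        r=cv2.minAreaRect(cs);print('stand rect',r,cv2.boxPoints(r)+[x0,y0]); print([onz(T,*(p+[x0,y0]),55).round(1) for p in cv2.boxPoints(r)])
    out.append(cv2.resize(im[:,:,::-1],(400,int(400*im.shape[0]/im.shape[1])),interpolation=cv2.INTER_CUBIC))
H=max(o.shape[0] for o in out);pic=np.zeros((H,800,3),np.uint8)
for i,o in enumerate(out): pic[:o.shape[0],400*i:400*i+400]=o
cv2.imwrite('pics/stand.png',pic)
```

```text
handle [441.65728952 382.32069419 115.        ] [434.437332   384.38397295 115.        ]
post [ 488.512728   -417.00053678]
stand rect ((17.94117546081543, 17.264707565307617), (23.08564567565918, 23.852615356445312), 4.39870548248291) [[145.51764679 216.27059174]
 [147.34705734 192.48823547]
 [170.36470413 194.25882339]
 [168.53529358 218.04117966]]
[array([389.5, 422.4,  55. ]), array([478.4, 420.3,  55. ]), array([473.8, 332.7,  55. ]), array([385.4, 335.3,  55. ])]
```

View pics/stand.png

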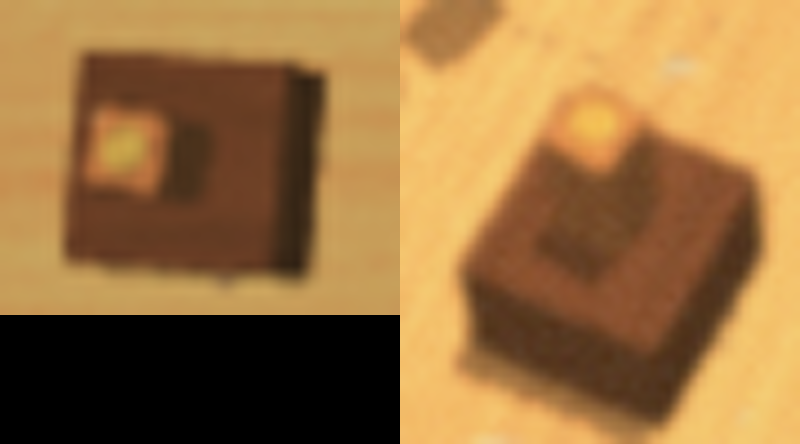

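The 10.5x top crop shows the stand's top face with corners (82,52), (292,68), (275,270) and (67,262), and the handle top centred at (126,150). In the right-hand scene crop the handle top is at (595,125).

Run:
```python
from h import *
T=np.load('top.npz');S=np.load('scene.npz')
k=38/400
P=np.array([[82,52],[292,68],[275,270],[67,262]])*k+[139.5,187.5]
W=np.array([onz(T,u,v,55)[:2] for u,v in P]);A=np.array([[38,38],[38,-38],[-38,-38],[-38,38]],float)
R,t=rigid(A,W);print(W.round(1),(A@R.T+t-W).round(1),'stand',t,np.degrees(np.arctan2(R[1,0],R[0,0])))
P=np.array([[90,105],[168,108],[160,193],[85,188]])*k+[139.5,187.5]
W=np.array([onz(T,u,v,115)[:2] for u,v in P]);A=A*14/38
R,t=rigid(A,W);print(W.round(1),'handle',t,np.degrees(np.arctan2(R[1,0],R[0,0])))
print(onz(S,216.4,268.6,115))
Q=np.array([[470,270],[650,352],[755,178]])*45/400-[45,0]+[194.5,254.5]
print([onz(S,u,v,55).round(1) for u,v in Q])
# bar clamp / neighbours from top
for n,u,v in [('orange',150,171),('blue',181,173),('mugh',131,206)]: print(n,atd(T,u,v).round())
```

```text
[[478.6 420.5]
 [474.7 344.5]
 [403.2 347.1]
 [403.9 421.9]] [[ 0.6 -0.1]
 [ 2.3 -0.1]
 [-2.2 -0.5]
 [-0.7  0.7]] stand [440.08806629 383.50440531] -1.6534429745310297
[[454.9 397.4]
 [454.6 370.5]
 [425.8 371.7]
 [426.8 397.6]] handle [440.52471025 384.28756816] -1.4570112153738377
[442.06198847 384.2694659  115.        ]
[array([477.1, 419.2,  55. ]), array([407.1, 423. ,  55. ]), array([403.2, 349.8,  55. ])]
orange [546. 386. 146.]
blue [546. 284. 111.]
mugh [426. 477.  64.]
```

Call:
{"op": "carry_out", "data": {
  "commands": [
    [[0.573, -0.34, -0.14, 0, 0, -0.633, 50], [0.573, -0.34, -0.14, 0, 0, -0.633, 50], [0.573, -0.34, -0.14, 0, 0, -0.633, 50], [0.573, -0.34, -0.14, 0, 0, -0.633, 50], [0.573, -0.34, -0.14, 0, 0, -0.633, 50], [0.573, -0.34, -0.14, 0, 0, -0.633, 50], [0.573, -0.34, -0.14, 0, 0, -0.633, 50], [0.573, -0.34, -0.14, 0, 0, -0.633, 50], [0.573, -0.34, -0.14, 0, 0, -0.633, 50], [0.573, -0.34, -0.14, 0, 0, -0.633, 50]]
  ]
}}

```text
clock: 1.1
tcp_pos: [440.4, 383.4, 179.6]
ee_rot: [-3.14, 0.001, 1.544]
ft_force: [-0.1, 0.7, 0.2]
opening: 49.9
gripper_force: 0.0
```

Call:
{"op": "carry_out", "data": {
  "commands": [
    [[0, 0, -0.07, 0, 0, 0, 50], [0, 0, -0.14, 0, 0, 0, 50], [0, 0, -0.19, 0, 0, 0, 50], [0, 0, -0.204, 0, 0, 0, 50], [0, 0, -0.204, 0, 0, 0, 50], [0, 0, -0.204, 0, 0, 0, 20], [0, 0, -0.204, 0, 0, 0, 20], [0, 0, -0.204, 0, 0, 0, 20], [0, 0, -0.204, 0, 0, 0, 20], [0, 0, -0.204, 0, 0, 0, 20]]
  ],
  "squeeze": 60
}}

```text
clock: 2.1
tcp_pos: [441.6, 385.0, 80.3]
ee_rot: [3.139, -0.002, 1.545]
ft_force: [-0.4, -0.1, 6.1]
opening: 27.9
gripper_force: 56.7
```

Call:
{"op": "carry_out", "data": {
  "commands": [
    [[0, 0, 0, 0, 0, 0, 20], [0, 0, 0, 0, 0, 0, 20], [0, 0, 0.004, 0, 0, 0, 20], [0, 0, 0.008, 0, 0, 0, 20], [0, 0, 0.008, 0, 0, 0, 20]]
  ],
  "squeeze": 110
}}

```text
clock: 2.6
tcp_pos: [440.2, 384.0, 82.4]
ee_rot: [-3.142, 0.0, 1.545]
ft_force: [-0.4, 1.0, -0.6]
opening: 27.0
gripper_force: 100.8
```

Run:
```python
from h import *
s=monitor.sense();print({k:np.round(s[k],3) for k in s})
T=shot('top');S=shot('scene')
a=cv2.resize(T['image'][180:225,130:185,::-1],(400,327),interpolation=cv2.INTER_CUBIC);b=cv2.resize(S['image'][190:310,170:290,::-1],(400,400),interpolation=cv2.INTER_CUBIC)
im=np.zeros((400,800,3),np.uint8);im[:327,:400]=a;im[:,400:]=b;cv2.imwrite('pics/grasp.png',im)
```

```text
{'clock': np.float64(2.6), 'joint_positions': array([ 0.609,  0.496, -0.186,  0.889, -0.   ,  2.205]), 'joint_velocities': array([ 0.001,  0.007, -0.006, -0.006, -0.   ,  0.001]), 'effort': array([ 1.2000e-02, -4.9765e+01,  2.4345e+01,  9.2000e-02,  0.0000e+00,
       -1.0000e-03]), 'tcp_pos': array([440.224, 384.011,  82.393]), 'ee_rot': array([-3.142,  0.   ,  1.545]), 'ft_force': array([-0.448,  0.961, -0.641]), 'torque': array([-0.043, -0.016,  0.03 ]), 'gripper_force': np.float64(100.794), 'opening': np.float64(27.045)}
```

View pics/grasp.png

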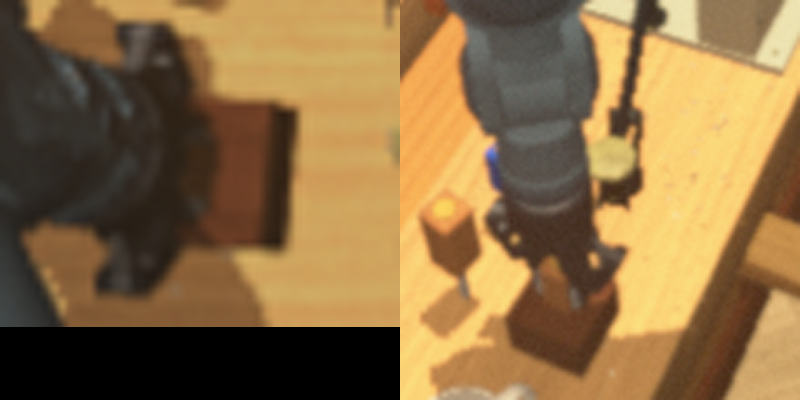

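The gripper holds the handle squarely over the stand, at (560,285) in the scene crop. Next: lift and cross.

Call:
{"op": "carry_out", "data": {
  "commands": [
    [[0, 0, 0.04, 0, 0, 0, 20], [0, 0, 0.1, 0, 0, 0, 20], [0, 0, 0.18, 0, 0, 0, 20], [0, 0, 0.26, 0, 0, 0, 20], [0, 0, 0.34, 0, 0, 0, 20], [0, 0, 0.4, 0, 0, 0, 20], [0, 0, 0.43, 0, 0, 0, 20], [0, -0.04, 0.436, 0, 0, 0, 20], [0, -0.1, 0.436, 0, 0, 0, 20], [0, -0.18, 0.436, 0, 0, 0, 20]]
  ]
}}

```text
clock: 3.7
tcp_pos: [440.3, 294.1, 300.0]
ee_rot: [3.141, -0.0, 1.547]
ft_force: [0.2, -0.5, -1.4]
opening: 27.6
gripper_force: 100.9
```

Call:
{"op": "carry_out", "data": {
  "commands": [
    [[0, -0.08, 0, 0, 0, 0, 20], [0, -0.17, 0, 0, 0, 0, 20], [0, -0.26, 0, 0, 0, 0, 20], [0, -0.35, 0, 0, 0, 0, 20], [0, -0.44, 0, 0, 0, 0, 20], [0, -0.53, 0, 0, 0, 0, 20], [0, -0.62, 0, 0, 0, 0, 20], [0, -0.71, 0, 0, 0, 0, 20], [0, -0.8, 0, 0, 0, 0, 20], [0, -0.89, 0, 0, 0, 0, 20]]
  ]
}}

```text
clock: 4.7
tcp_pos: [439.8, -152.7, 300.2]
ee_rot: [3.142, -0.0, 1.545]
ft_force: [0.1, -0.1, -1.3]
opening: 26.9
gripper_force: 100.9
```

Call:
{"op": "carry_out", "data": {
  "commands": [
    [[0, -0.09, 0, 0, 0, 0, 20], [0, -0.18, 0, 0, 0, 0, 20], [0, -0.27, 0, 0, 0, 0, 20], [0, -0.36, 0, 0, 0, 0, 20], [0, -0.45, 0, 0, 0, 0, 20], [0, -0.53, 0, 0, 0, 0, 20], [0, -0.58, 0, 0, 0, 0, 20], [0, -0.6, 0, 0, 0, 0, 20], [0, -0.6, 0, 0, 0, 0, 20]]
  ]
}}

```text
clock: 5.6
tcp_pos: [440.0, -451.7, 299.4]
ee_rot: [-3.141, -0.001, 1.544]
ft_force: [-0.4, -0.5, -1.5]
opening: 27.1
gripper_force: 100.9
```

Run:
```python
from h import *
T=shot('top');S=shot('scene');s=monitor.sense();print(s['tcp_pos'],s['ft_force'],s['opening'],s['joint_positions'])
u=proj(T,[s['tcp_pos']])[0];v=proj(S,[s['tcp_pos']])[0];print(u,v)
im=np.zeros((500,800,3),np.uint8)
for i,(c,p) in enumerate(((T,[372,185]),(S,[v[0],v[1]+15]))):
    x,y=int(p[0])-40,int(p[1])-50
    y=max(y,0);x=min(max(x,0),432)
    im[:,400*i:400*i+400]=cv2.resize(c['image'][y:y+100,x:x+80,::-1],(400,500),interpolation=cv2.INTER_CUBIC);print(x,y)
cv2.imwrite('pics/over.png',im)
```

```text
[ 440.44658635 -449.81176898  300.23170782] [-0.67161693 -0.29490649 -1.88830629] 27.51544312574745 [-8.96933465e-01  4.97934865e-01  3.94925913e-01  1.46870760e+00
  6.36997742e-04  6.98945651e-01]
[406.93761817 203.46311711] [310.29603972  72.96297547]
332 135
270 37
```

View pics/over.png

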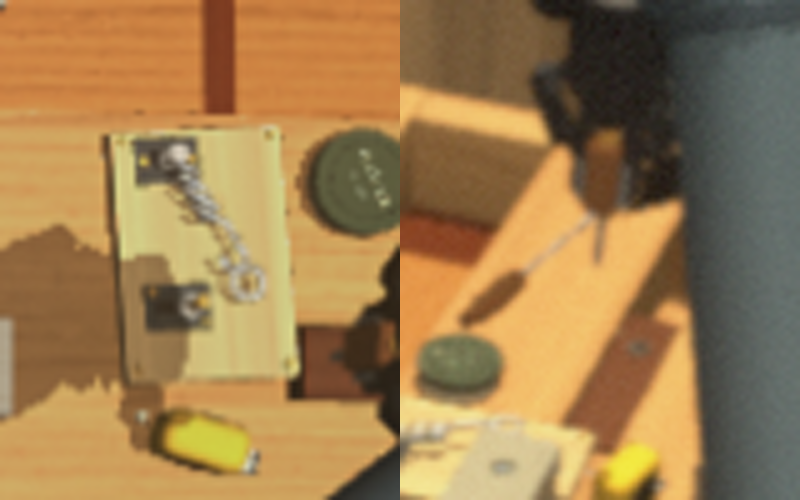

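In the right-hand scene crop the handle hangs upright, with the pin tip at about (598,262) and the handle's lower end at about (604,213). The spring hasn't moved.

Run:
```python
from h import *
S=np.load('scene.npz')
for n,u,v in (('tip',309.2,89),('bot',310.4,79.2)):
    print(n,[onz(S,u,v,z).round(1) for z in (225,275)])
for z in (225,230,278,280): print(z,proj(S,[[440.2,-450.5,z]]))
B=np.load('board.npz');R,t=B['R'],B['t']
T=np.load('top.npz')
lp=onz(T,332-.5+247/5,135-.5+281/5,40)[:2];l=R.T@(lp-t);print('loop',lp,l,np.hypot(*l),np.degrees(np.arctan2(*l[::-1])))
for a,st in ((26.7,0),(26.7,12),(16,12),(16,40),(10,40),(4.56,40),(3.55,40),(4.56,24),(4.56,20)):
    r=110.5+st;a=np.radians(a);print(np.degrees(a).round(1),st,(R@[r*np.cos(a),r*np.sin(a)]+t).round(1))
```

```text
tip [array([ 440.2, -455.9,  225. ]), array([ 419.8, -379.8,  275. ])]
bot [array([ 458.4, -527.5,  225. ]), array([ 437. , -447.5,  275. ])]
225 [[308.78146115  89.68686081]]
230 [[308.8860847   88.60673604]]
278 [[309.91708589  77.97721342]]
280 [[309.9611205   77.52380177]]
loop [ 507.47628442 -455.71862912] [96.61012455 48.87579629] 108.26984635217283 26.835195265131855
26.7 0 [ 505.4 -456.6]
26.7 12 [ 495.1 -462.7]
16.0 12 [ 485.4 -442. ]
16.0 40 [ 459.  -451.5]
10.0 40 [ 454.5 -436.4]
4.6 40 [ 451.8 -422.4]
3.6 40 [ 451.4 -419.8]
4.6 24 [ 467.6 -420.1]
4.6 20 [ 471.6 -419.5]
```

Call:
{"op": "carry_out", "data": {
  "commands": [
    [[0.06, -0.005, -0.04, 0, 0, 0, 20], [0.12, -0.011, -0.1, 0, 0, 0, 20], [0.131, -0.011, -0.18, 0, 0, 0, 20], [0.131, -0.011, -0.25, 0, 0, 0, 20], [0.131, -0.011, -0.31, 0, 0, 0, 20], [0.131, -0.011, -0.33, 0, 0, 0, 20], [0.131, -0.011, -0.334, 0, 0, 0, 20], [0.131, -0.011, -0.334, 0, 0, 0, 20]]
  ]
}}

```text
clock: 6.5
tcp_pos: [506.5, -456.3, 135.1]
ee_rot: [3.14, 0.001, 1.546]
ft_force: [0.2, 1.0, 0.1]
opening: 27.3
gripper_force: 101.2
```

Run:
```python
from h import *
T=shot('top');S=shot('scene');s=monitor.sense();print(s['tcp_pos'],s['ft_force'])
im=np.zeros((500,800,3),np.uint8)
for i,(c,p) in enumerate(((T,[372,185]),(S,[295,120]))):
    x,y=int(p[0])-32,int(p[1])-40
    im[:,400*i:400*i+400]=cv2.resize(c['image'][y:y+80,x:x+64,::-1],(400,500),interpolation=cv2.INTER_CUBIC);print(x,y)
cv2.imwrite('pics/near.png',im);print(proj(S,[s['tcp_pos']-[0,0,72],s['tcp_pos']-[0,0,92]]))
```

```text
[ 506.87356708 -457.28768976  135.91460402] [ 0.17919947  0.67129821 -1.50672378]
340 145
263 80
[[291.66741309 117.64428098]
 [291.43128707 121.33808894]]
```

View pics/near.png

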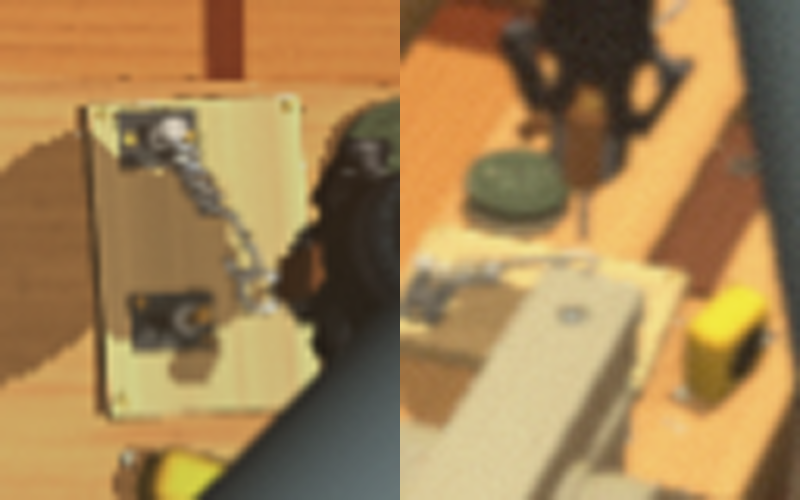

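The scene crop has the pin tip at (583,238), which matches the prediction, directly above the loop at about (590,262). Now lowering slowly.

Call:
{"op": "carry_out", "data": {
  "commands": [
    [[0, 0, -0.016, 0, 0, 0, 20], [0, 0, -0.028, 0, 0, 0, 20], [0, 0, -0.036, 0, 0, 0, 20], [0, 0, -0.042, 0, 0, 0, 20], [0, 0, -0.046, 0, 0, 0, 20], [0, 0, -0.046, 0, 0, 0, 20]]
  ]
}}

```text
clock: 7.2
tcp_pos: [505.6, -456.2, 109.8]
ee_rot: [-3.141, -0.001, 1.545]
ft_force: [-0.2, -0.2, -1.1]
opening: 27.1
gripper_force: 101.2
```

Call:
{"op": "carry_out", "data": {
  "commands": [
    [[0, 0, -0.008, 0, 0, 0, 20], [0, 0, -0.016, 0, 0, 0, 20], [0, 0, -0.022, 0, 0, 0, 20], [0, 0, -0.022, 0, 0, 0, 20]]
  ]
}}

```text
clock: 7.6
tcp_pos: [505.5, -456.1, 98.6]
ee_rot: [-3.141, -0.001, 1.545]
ft_force: [-0.2, -0.3, -0.9]
opening: 27.4
gripper_force: 101.2
```

Call:
{"op": "carry_out", "data": {
  "commands": [
    [[-0.007, -0.004, 0, 0, 0, 0, 20], [-0.014, -0.008, 0, 0, 0, 0, 20], [-0.021, -0.012, 0, 0, 0, 0, 20], [-0.0274, -0.0162, 0, 0, 0, 0, 20], [-0.0274, -0.0162, 0, 0, 0, 0, 20], [-0.0274, -0.0162, 0, 0, 0, 0, 20]]
  ],
  "squeeze": 118
}}

```text
clock: 8.2
tcp_pos: [493.2, -464.0, 99.5]
ee_rot: [3.138, -0.002, 1.546]
ft_force: [4.8, 2.7, -3.1]
opening: 27.2
gripper_force: 107.8
```

Call:
{"op": "carry_out", "data": {
  "commands": [
    [[-0.004, 0.009, 0, 0, 0, 0, 20], [-0.009, 0.019, 0, 0, 0, 0, 20], [-0.015, 0.031, 0, 0, 0, 0, 20], [-0.02, 0.0426, 0, 0, 0, 0, 20], [-0.02, 0.0426, 0, 0, 0, 0, 20], [-0.034, 0.038, 0, 0, 0, 0, 20], [-0.048, 0.033, 0, 0, 0, 0, 20], [-0.062, 0.028, 0, 0, 0, 0, 20], [-0.062, 0.028, 0, 0, 0, 0, 20], [-0.062, 0.028, 0, 0, 0, 0, 20]]
  ]
}}

```text
clock: 9.2
tcp_pos: [464.7, -450.0, 100.1]
ee_rot: [3.133, -0.002, 1.546]
ft_force: [10.6, 3.5, -2.7]
opening: 26.9
gripper_force: 108.1
```

Run:
```python
from h import *
B=np.load('board.npz');R,t=B['R'],B['t']
s=monitor.sense();p=R.T@(s['tcp_pos'][:2]-t);f=R.T@s['ft_force'][:2]
print(s['tcp_pos'],s['ft_force'],s['torque'],'r',np.hypot(*p),'ang',np.degrees(np.arctan2(*p[::-1])),'F',np.hypot(*f),'dir',np.degrees(np.arctan2(-f[1],-f[0])),'s',(np.hypot(*f)-3)/.28)
```

```text
[ 464.65938881 -449.97467295  100.14942582] [10.59919845  3.4960282  -2.71452543] [ 0.92351759 -2.67089731 -0.08858823] r 144.69725648808728 ang 16.189150889581416 F 11.160879043295536 dir 14.503425763513194 s 29.14599658319834
```

Call:
{"op": "carry_out", "data": {
  "commands": [
    [[-0.007, -0.0025, 0, 0, 0, 0, 20], [-0.014, -0.005, 0, 0, 0, 0, 20], [-0.0198, -0.007, 0, 0, 0, 0, 20], [-0.0198, -0.007, 0, 0, 0, 0, 20], [-0.0198, -0.007, 0, 0, 0, 0, 20]]
  ]
}}

```text
clock: 9.7
tcp_pos: [456.0, -453.1, 100.3]
ee_rot: [3.13, -0.003, 1.547]
ft_force: [12.4, 3.8, -4.2]
opening: 27.5
gripper_force: 108.2
```

```bash
cat > st.py <<'E'
from h import *
B=np.load('board.npz');R,t=B['R'],B['t']
s=monitor.sense();p=R.T@(s['tcp_pos'][:2]-t);f=R.T@(s['ft_force'][:2])
print(s['tcp_pos'],s['ft_force'],'r',np.hypot(*p),'ang',np.degrees(np.arctan2(*p[::-1])),'fboard',f,'F',np.hypot(*f),'dir',np.degrees(np.arctan2(-f[1],-f[0])),'s',(np.hypot(*f)-3)/.28)
E
python3 st.py
```

```text
[ 455.95702341 -453.11534755  100.27437547] [12.40771003  3.84828258 -4.17512535] r 153.94900093420947 ang 16.183391773174197 fboard [-12.63289421  -3.02828846] F 12.990787008012774 dir 13.48026755654038 s 35.68138217147419
```

Call:
{"op": "carry_out", "data": {
  "commands": [
    [[-0.0046, 0.0116, 0, 0, 0, 0, 20], [-0.0088, 0.0228, 0, 0, 0, 0, 20], [-0.0118, 0.0354, 0, 0, 0, 0, 20], [-0.0144, 0.0472, 0, 0, 0, 0, 20], [-0.0144, 0.0472, 0, 0, 0, 0, 20], [-0.0144, 0.0472, 0, 0, 0, 0, 20]]
  ]
}}

```text
clock: 10.3
tcp_pos: [449.3, -430.4, 100.7]
ee_rot: [3.129, -0.001, 1.547]
ft_force: [14.0, 2.9, -5.3]
opening: 27.1
gripper_force: 108.1
```

```bash
python3 st.py
```

```text
[ 449.30021555 -430.38690263  100.67107337] [14.03474672  2.85898599 -5.32995833] r 154.27911234291508 ang 7.3707215451631125 fboard [-14.19172242  -1.93466569] F 14.322985598724578 dir 7.762910007206157 s 40.4392342811592
```

Call:
{"op": "carry_out", "data": {
  "commands": [
    [[-0.0007, 0.0042, 0, 0, 0, 0, 20], [-0.0014, 0.0084, 0, 0, 0, 0, 20], [-0.0014, 0.0084, 0, 0, 0, 0, 20], [-0.0014, 0.0084, 0, 0, 0, 0, 20]]
  ]
}}

```text
clock: 10.7
tcp_pos: [448.7, -426.6, 100.7]
ee_rot: [3.129, -0.0, 1.547]
ft_force: [14.9, 2.9, -4.9]
opening: 27.0
gripper_force: 108.1
```

```bash
python3 st.py
```

```text
[ 448.69348029 -426.59841027  100.69092836] [14.88136986  2.88123045 -4.8502444 ] r 154.19134947264772 ang 5.945762629610945 fboard [-15.03798707  -1.90147387] F 15.15772601250358 dir 7.206503950146495 s 43.42045004465564
```

Call:
{"op": "carry_out", "data": {
  "commands": [
    [[-0.0004, 0.0027, 0, 0, 0, 0, 20], [-0.0008, 0.0054, 0, 0, 0, 0, 20], [-0.0008, 0.0054, 0, 0, 0, 0, 20], [-0.0008, 0.0054, 0, 0, 0, 0, 20]]
  ]
}}

```text
clock: 11.1
tcp_pos: [448.3, -424.0, 100.8]
ee_rot: [3.129, 0.0, 1.547]
ft_force: [13.7, 2.5, -5.6]
opening: 27.0
gripper_force: 108.1
```

```bash
python3 st.py
```

```text
[ 448.31946076 -424.03779409  100.77160148] [13.71030371  2.46365458 -5.62817911] r 154.15043494423693 ang 4.984150960621559 fboard [-13.84211071  -1.56140727] F 13.929896685769563 dir 6.435830300244193 s 39.03534530631986
```

Call:
{"op": "carry_out", "data": {
  "commands": [
    [[-0.0004, 0.0027, 0, 0, 0, 0, 20], [-0.0007, 0.0054, 0, 0, 0, 0, 20], [-0.0007, 0.0054, 0, 0, 0, 0, 20], [-0.0007, 0.0054, 0, 0, 0, 0, 20]]
  ]
}}

```text
clock: 11.5
tcp_pos: [448.0, -421.6, 100.9]
ee_rot: [3.129, 0.001, 1.547]
ft_force: [14.4, 1.0, -4.5]
opening: 27.0
gripper_force: 108.1
```

```bash
python3 st.py
python3 - <<'E'
from h import *
T=shot('top');S=shot('scene')
im=np.zeros((500,800,3),np.uint8)
for i,(c,p) in enumerate(((T,[372,185]),(S,[285,125]))):
    x,y=int(p[0])-32,int(p[1])-40
    im[:,400*i:400*i+400]=cv2.resize(c['image'][y:y+80,x:x+64,::-1],(400,500),interpolation=cv2.INTER_CUBIC)
cv2.imwrite('pics/pull.png',im)
E
```

```text
[ 448.00779647 -421.62732891  100.87251011] [14.38171408  1.02469506 -4.52882713] r 154.11156404951788 ang 4.080745700440933 fboard [-14.41794162  -0.08160486] F 14.418172558724605 dir 0.32428791447791433 s 40.77918770973073
```

View pics/pull.png

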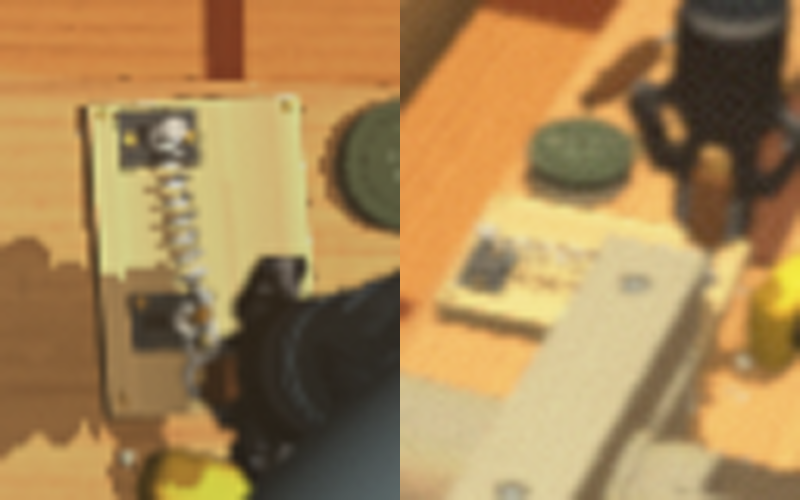

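The top crop shows the spring lying along the board with the hook over the post at about (200,315). The sideways force shows the shank just touching. Now backing off 1 mm and easing inwards.

Call:
{"op": "carry_out", "data": {
  "commands": [
    [[0.0, -0.0024, 0, 0, 0, 0, 20], [0.004, -0.0018, 0, 0, 0, 0, 20], [0.008, -0.0012, 0, 0, 0, 0, 20], [0.012, -0.0006, 0, 0, 0, 0, 20], [0.0158, 0, 0, 0, 0, 0, 20], [0.0158, 0, 0, 0, 0, 0, 20]]
  ]
}}

```text
clock: 12.2
tcp_pos: [455.4, -421.6, 100.8]
ee_rot: [3.131, 0.001, 1.547]
ft_force: [12.3, 0.3, -4.5]
opening: 27.2
gripper_force: 108.1
```

```bash
python3 st.py
```

```text
[ 455.40031236 -421.60367254  100.77124358] [12.26243121  0.34707132 -4.49861181] r 146.78807844609898 ang 4.464801898432809 fboard [-12.25886687   0.45591731] F 12.267341911509156 dir -2.1298953663972835 s 33.09764968396127
```

Call:
{"op": "carry_out", "data": {
  "commands": [
    [[0.0, -0.0026, 0, 0, 0, 0, 20], [0.004, -0.002, 0, 0, 0, 0, 20], [0.008, -0.0014, 0, 0, 0, 0, 20], [0.0116, -0.0008, 0, 0, 0, 0, 20], [0.0116, -0.0008, 0, 0, 0, 0, 20], [0.0116, -0.0008, 0, 0, 0, 0, 20]]
  ]
}}

```text
clock: 12.8
tcp_pos: [460.5, -421.9, 100.6]
ee_rot: [3.132, 0.001, 1.547]
ft_force: [10.6, 1.5, -4.4]
opening: 27.2
gripper_force: 108.3
```

```bash
python3 st.py
```

```text
[ 460.48085992 -421.87631898  100.59800919] [10.61262325  1.48630667 -4.37233098] r 141.80213451701076 ang 4.86719510112308 fboard [-10.68712563  -0.78881276] F 10.716197073387569 dir 4.221325519635418 s 27.557846690669887
```

Call:
{"op": "carry_out", "data": {
  "commands": [
    [[0.003, 0.0004, 0, 0, 0, 0, 20], [0.006, 0.0009, 0, 0, 0, 0, 20], [0.0099, 0.0014, 0, 0, 0, 0, 20], [0.0099, 0.0014, 0, 0, 0, 0, 20], [0.0099, 0.0014, 0, 0, 0, 0, 20]]
  ]
}}

```text
clock: 13.3
tcp_pos: [464.9, -421.3, 100.6]
ee_rot: [3.133, 0.001, 1.546]
ft_force: [9.2, 1.7, -3.8]
opening: 27.2
gripper_force: 108.2
```

```bash
python3 st.py
```

```text
[ 464.89387083 -421.261358    100.60786497] [ 9.20840425  1.65904352 -3.8261661 ] r 137.34681056966903 ang 4.889421598804206 fboard [-9.29721596 -1.05304776] F 9.356662561569735 dir 6.462057974128084 s 22.70236629132048
```

Call:
{"op": "carry_out", "data": {
  "commands": [
    [[0.002, 0.0003, 0, 0, 0, 0, 20], [0.004, 0.0006, 0, 0, 0, 0, 20], [0.006, 0.0009, 0, 0, 0, 0, 20], [0.006, 0.0009, 0, 0, 0, 0, 20], [0.006, 0.0009, 0, 0, 0, 0, 20]]
  ]
}}

```text
clock: 13.8
tcp_pos: [466.7, -420.9, 100.4]
ee_rot: [3.136, 0.001, 1.546]
ft_force: [7.1, 1.1, -2.1]
opening: 27.4
gripper_force: 108.3
```

```bash
python3 st.py
```

```text
[ 466.71341059 -420.92264966  100.41251564] [ 7.08350703  1.08739901 -2.13343174] r 135.49705010428127 ang 4.863413823008105 fboard [-7.13947238 -0.6216451 ] F 7.166485082577651 dir 4.976283196087014 s 14.880303866348752
```

Call:
{"op": "carry_out", "data": {
  "commands": [
    [[0.002, 0.0003, 0, 0, 0, 0, 20], [0.004, 0.0006, 0, 0, 0, 0, 20], [0.006, 0.0009, 0, 0, 0, 0, 20], [0.008, 0.0012, 0, 0, 0, 0, 20], [0.008, 0.0012, 0, 0, 0, 0, 20], [0.008, 0.0012, 0, 0, 0, 0, 20]]
  ]
}}

```text
clock: 14.4
tcp_pos: [468.0, -420.0, 99.5]
ee_rot: [-3.141, 0.001, 1.545]
ft_force: [1.5, -1.6, -0.1]
opening: 27.1
gripper_force: 108.5
```

```bash
python3 st.py
```

```text
[ 468.02512757 -420.02750014   99.53872721] [ 1.46524265 -1.5650877  -0.13757973] r 134.067818384994 ang 4.56914100368341 fboard [-1.35971081  1.65759527] F 2.143929931953952 dir -50.638272373875566 s -3.057393100164456
```

Call:
{"op": "carry_out", "data": {
  "commands": [
    [[0.0025, -0.001, 0, 0, 0, 0, 20], [0.005, -0.0016, 0, 0, 0, 0, 20], [0.005, -0.0016, 0, 0, 0, 0, 20], [0.005, -0.0016, 0, 0, 0, 0, 20]]
  ]
}}

```text
clock: 14.8
tcp_pos: [470.2, -419.8, 98.8]
ee_rot: [-3.141, -0.001, 1.545]
ft_force: [0.4, -1.0, -0.0]
opening: 27.2
gripper_force: 108.4
```

```bash
python3 st.py
```

```text
[ 470.2436611  -419.80298608   98.84686393] [ 0.36326835 -1.03825099 -0.04940191] r 131.84018420201267 ang 4.612115042556645 fboard [-0.29456459  1.05979276] F 1.0999677282878624 dir -74.46696981014729 s -6.785829541829062
```

Call:
{"op": "carry_out", "data": {
  "commands": [
    [[0, -0.002, 0.01, 0, 0, 0, 20], [0, -0.002, 0.025, 0, 0, 0, 20], [0, -0.002, 0.045, 0, 0, 0, 20], [0, -0.002, 0.08, 0, 0, 0, 20], [0, -0.002, 0.14, 0, 0, 0, 20], [0, -0.002, 0.21, 0, 0, 0, 20], [-0.02, -0.002, 0.29, 0, 0, 0, 20], [-0.05, -0.002, 0.36, 0, 0, 0, 20], [-0.0614, -0.002, 0.4, 0, 0, 0, 20], [-0.0614, -0.002, 0.4, 0, 0, 0, 20]]
  ]
}}

```text
clock: 15.8
tcp_pos: [440.6, -422.8, 304.5]
ee_rot: [3.136, 0.007, 1.544]
ft_force: [1.1, 0.2, -0.6]
opening: 27.2
gripper_force: 108.5
```

Call:
{"op": "carry_out", "data": {
  "commands": [
    [[0, 0.04, 0, 0, 0, 0, 20], [0, 0.11, 0, 0, 0, 0, 20], [0, 0.2, 0, 0, 0, 0, 20], [0, 0.29, 0, 0, 0, 0, 20], [0, 0.38, 0, 0, 0, 0, 20], [0, 0.47, 0, 0, 0, 0, 20], [0, 0.56, 0, 0, 0, 0, 20], [0, 0.65, 0, 0, 0, 0, 20], [0, 0.74, 0, 0, 0, 0, 20], [0, 0.83, 0, 0, 0, 0, 20]]
  ]
}}

```text
clock: 16.8
tcp_pos: [439.3, -4.2, 298.3]
ee_rot: [-3.141, -0.0, 1.545]
ft_force: [0.4, 0.3, -0.4]
opening: 27.1
gripper_force: 108.5
```

```bash
python3 st.py
python3 - <<'E'
from h import *
T=shot('top')
a=cv2.resize(T['image'][155:215,348:398,::-1],(500,600),interpolation=cv2.INTER_CUBIC)
cv2.imwrite('pics/hooked.png',a)
E
```

```text
[439.30258501  -4.20604441 298.33648988] [ 0.39178111  0.3150018  -0.40357238] r 428.01033917992726 ang -71.60036541082893 fboard [-0.41155013 -0.28869545] F 0.5027112228550535 dir 35.04901033572793 s -8.91888848980338
```

View pics/hooked.png

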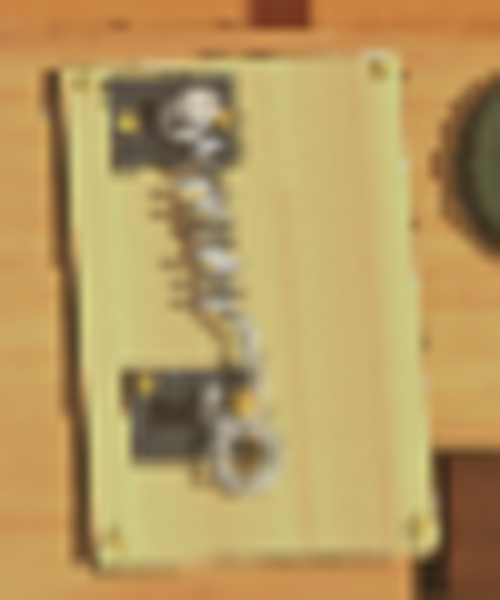

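The picture shows the ring at (243,455), just outside the brass post at (243,400), with the hook round the post and the spring stretched straight to the pivot. Now returning the puller.

Call:
{"op": "carry_out", "data": {
  "commands": [
    [[0.0006, 0.09, 0, 0, 0, 0, 20], [0.0006, 0.18, 0, 0, 0, 0, 20], [0.0006, 0.27, 0, 0, 0, 0, 20], [0.0006, 0.36, 0, 0, 0, 0, 20], [0.0006, 0.45, 0, 0, 0, 0, 20], [0.0006, 0.54, 0, 0, 0, 0, 20], [0.0006, 0.63, 0, 0, 0, 0, 20], [0.0006, 0.71, 0, 0, 0, 0, 20], [0.0006, 0.76, 0, 0, 0, 0, 20], [0.0006, 0.7805, 0, 0, 0, 0, 20]]
  ]
}}

```text
clock: 17.85
tcp_pos: [439.6, 386.2, 297.5]
ee_rot: [-3.14, 0.001, 1.548]
ft_force: [0.5, -0.0, -1.9]
opening: 27.2
gripper_force: 108.5
```

Call:
{"op": "carry_out", "data": {
  "commands": [
    [[0, 0, -0.04, 0, 0, 0, 20], [0, 0, -0.12, 0, 0, 0, 20], [0, 0, -0.18, 0, 0, 0, 20], [0, 0, -0.2, 0, 0, 0, 20], [0, 0, -0.2, 0, 0, 0, 20], [0, 0, -0.2, 0, 0, 0, 20]]
  ]
}}

```text
clock: 18.45
tcp_pos: [441.0, 384.0, 200.5]
ee_rot: [3.14, -0.001, 1.545]
ft_force: [-0.3, -0.1, -0.3]
opening: 26.8
gripper_force: 108.5
```

Run:
```python
from h import *
S=shot('scene');s=monitor.sense();p=s['tcp_pos'];print(p,s['ft_force'],s['opening'])
for dz in (-18,-24,-35,-45,-55,-65,-73,-78): 
    q=proj(S,[p+[0,0,dz]])[0];u,v=q.round().astype(int)
    g=cv2.cvtColor(S['image'][v:v+1,u-8:u+9],cv2.COLOR_RGB2HSV)[0]
    print(dz,q.round(1),'V',g[:,2],'S',g[:,1])
```

```text
[441.39191961 384.37593057 201.16993629] [ 0.65189957 -0.01830673 -1.50792307] 27.335713298736067
-18 [214.6 255.5] V [215 186 146 131 129 127 130 129 127 118 112 115 110  89  81  82 124] S [141 140 150 162 160 169 165 164 165 145 107  78  79  92 123 143 144]
-24 [214.8 256.7] V [245 229 182 139 129 128 124 127 125 119 112 117 118  99  97 153 224] S [142 149 156 169 162 163 173 165 163 159 118  81  78  93 126 147 153]
-35 [215.1 258.9] V [250 246 241 226 198 165 151 136 130 127 133 161 168 193 225 242 248] S [139 138 142 149 153 161 159 169 165 161 140 119 115 132 145 145 143]
-45 [215.4 260.9] V [251 251 251 250 250 247 242 227 177 156 198 238 246 248 250 251 251] S [132 129 127 135 133 138 140 144 135 129 146 144 141 141 138 136 133]
-55 [215.7 262.8] V [251 251 251 251 251 251 246 208 159 196 240 249 250 251 251 250 247] S [132 134 134 129 128 134 137 129 111 131 142 140 139 137 132 128 116]
-65 [216.  264.7] V [251 251 251 251 249 242 235 203 166 187 238 249 250 251 251 250 249] S [137 131 131 130 138 145 145 133 108 125 140 140 138 135 134 139 138]
-73 [216.2 266.2] V [251 251 251 250 243 220 198 175 153 180 230 247 250 251 251 250 249] S [135 131 130 133 145 159 153 137 112 126 149 142 138 135 136 140 141]
-78 [216.4 267.2] V [251 251 251 247 229 191 165 158 153 168 206 234 244 248 249 250 249] S [134 129 129 138 150 162 167 152 135 141 155 150 143 139 139 142 140]
```

Call:
{"op": "carry_out", "data": {
  "commands": [
    [[0, 0, -0.05, 0, 0, 0, 20], [0, 0, -0.1, 0, 0, 0, 20], [0, 0, -0.13, 0, 0, 0, 20], [0, 0, -0.145, 0, 0, 0, 20], [0, 0, -0.155, 0, 0, 0, 20], [0, 0, -0.165, 0, 0, 0, 20], [0, 0, -0.165, 0, 0, 0, 20]]
  ]
}}

```text
clock: 19.2
tcp_pos: [440.7, 384.2, 117.2]
ee_rot: [3.141, -0.001, 1.545]
ft_force: [-0.9, -0.1, -1.8]
opening: 27.1
gripper_force: 108.5
```

In the hole with no contact. Continuing down.

Call:
{"op": "carry_out", "data": {
  "commands": [
    [[0, 0, -0.02, 0, 0, 0, 20], [0, 0, -0.04, 0, 0, 0, 20], [0, 0, -0.058, 0, 0, 0, 20], [0, 0, -0.066, 0, 0, 0, 20], [0, 0, -0.07, 0, 0, 0, 20], [0, 0, -0.07, 0, 0, 0, 20]]
  ]
}}

```text
clock: 19.8
tcp_pos: [440.1, 383.8, 81.4]
ee_rot: [-3.141, 0.0, 1.545]
ft_force: [-0.4, -0.0, -1.9]
opening: 27.1
gripper_force: 108.5
```

Call:
{"op": "carry_out", "data": {
  "commands": [
    [[0, 0, -0.002, 0, 0, 0, 20], [0, 0, -0.004, 0, 0, 0, 20], [0, 0, -0.004, 0, 0, 0, 20]]
  ]
}}

```text
clock: 20.1
tcp_pos: [440.7, 384.2, 80.5]
ee_rot: [3.141, -0.001, 1.545]
ft_force: [-0.9, -1.1, 2.0]
opening: 27.1
gripper_force: 109.0
```

Call:
{"op": "carry_out", "data": {
  "commands": [
    [[0, 0, -0.0015, 0, 0, 0, 20], [0, 0, -0.003, 0, 0, 0, 20], [0, 0, -0.003, 0, 0, 0, 20]]
  ]
}}

```text
clock: 20.4
tcp_pos: [440.7, 384.2, 80.4]
ee_rot: [3.14, -0.001, 1.545]
ft_force: [-3.5, -2.4, 11.8]
opening: 27.3
gripper_force: 110.0
```

Call:
{"op": "carry_out", "data": {
  "commands": [
    [[0, 0, 0.003, 0, 0, 0, 20], [0, 0, 0.003, 0, 0, 0, 29], [0, 0, 0.003, 0, 0, 0, 34], [0, 0, 0.003, 0, 0, 0, 50], [0, 0, 0.003, 0, 0, 0, 50], [0, 0, 0.003, 0, 0, 0, 50], [0, 0, 0.02, 0, 0, 0, 50], [0, 0, 0.06, 0, 0, 0, 50], [0, 0, 0.13, 0, 0, 0, 50], [0, 0, 0.2, 0, 0, 0, 50]]
  ],
  "squeeze": 30
}}

```text
clock: 21.4
tcp_pos: [439.8, 383.6, 179.5]
ee_rot: [-3.141, 0.001, 1.545]
ft_force: [0.4, 0.8, 0.5]
opening: 50.1
gripper_force: 0.0
```

Call:
{"op": "carry_out", "data": {
  "commands": [
    [[0, 0, 0.06, 0, 0, 0, 50], [-0.08, 0.03, 0.12, 0, 0, 0, 50], [-0.17, 0.07, 0.14, 0, 0, 0, 50], [-0.25, 0.11, 0.14, 0, 0, 0, 50], [-0.33, 0.15, 0.14, 0, 0, 0, 50], [-0.4, 0.2, 0.14, 0, 0, 0, 50], [-0.4, 0.2, 0.14, 0, 0, 0, 50], [-0.4, 0.2, 0.14, 0, 0, 0, 50]]
  ]
}}

```text
clock: 22.2
tcp_pos: [239.6, 484.4, 248.9]
ee_rot: [3.141, -0.0, 1.547]
ft_force: [1.5, -0.8, -0.5]
opening: 49.8
gripper_force: 0.0
```

Run:
```python
from h import *
T0=cv2.imread('pics/top0.png');S0=cv2.imread('pics/scene0.png')
T=shot('top');S=shot('scene');s=monitor.sense();print(s['tcp_pos'],s['ft_force'],s['opening'])
for n,c,o,rs in (('top',T,T0,{'stand':(188,218,140,178),'mug':(185,215,100,135),'orange/blue':(160,184,140,190),'tin':(158,185,390,420),'tape':(213,232,358,386)}),('scene',S,S0,{'stand':(255,305,195,240),'mug':(300,350,170,210)})):
    o=cv2.resize(o,(512,384),interpolation=cv2.INTER_AREA)[:,:,::-1].astype(int)
    for k,(a,b,x,y) in rs.items():
        d=np.abs(c['image'][a:b,x:y].astype(int)-o[a:b,x:y]).sum(2);print(n,k,(d>120).sum(),d.mean().round(1))
def top(c,y0,y1,x0,x1):
    h=cv2.cvtColor(c['image'][y0:y1,x0:x1],cv2.COLOR_RGB2HSV);m=(h[...,2]>150).astype(np.uint8)
    n,l,st,ce=cv2.connectedComponentsWithStats(m);print([(st[i][4],(ce[i]+[x0,y0]).round(1)) for i in range(1,n)])
top(T,194,212,147,166);top(S,258,290,205,230)
```

```text
[241.02945415 483.67967012 248.62530776] [ 0.44355204 -0.35436346 -0.67148079] 49.96372927383327
top stand 0 6.1
top mug 0 6.1
top orange/blue 0 5.7
top tin 0 5.5
top tape 0 6.7
scene stand 0 18.2
scene mug 0 21.8
[(np.int32(1), array([147., 194.])), (np.int32(43), array([151.4, 202.1]))]
[(np.int32(413), array([216.3, 266. ])), (np.int32(2), array([210.5, 286. ])), (np.int32(1), array([214., 287.])), (np.int32(1), array([220., 287.]))]
```

The puller is back exactly as it was, the other things haven't moved, and the spring is hooked. Handing in.

```bash
python3 -c "
from workcell import ticket
print(ticket.finish_job())"
```

```text
the job is handed in; nothing more can be done
None
```

The job is handed in at about 22 s: the spring is hooked on the brass post at an estimated peak stretch of 38–40 mm (one noisy force reading gave 43 mm), the puller is back in its stand, and the other things are where they were.

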